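# Put the teal remote back in its tray

### The job

The lantern is standing in the dark wooden tray where the TV remote belongs. First lift the lantern by its brass handle and stand it upright, wholly on the round cork mat, then pick the teal-backed remote out of the crate, where it stands on its long edge, and leave it lying flat inside the tray with its buttons facing up. Set both down without dropping them, let the other things in the crate stay in it, and do not knock the jar or the mug.

Things in the scene. Friction and masses are not known exactly. Their poses are not given: they have to be found in the camera images.
- remote: The TV remote to fetch: 160 x 22 x 45 mm, about 0.13 kg, black button face and teal back shell. Origin at its centre. Its x runs along the 160 mm length, its y (22 mm thickness) points out of the BUTTON face, its z runs along the 45 mm width. It starts standing on its long edge on the crate floor (z up), about 30 mm clear of its neighbours.
- grey_remote: Another remote of the same shape with a grey back shell, also on its long edge in the crate; axes as for the teal one. It stays in the crate.
- card_box: Mustard-yellow box of cards, 94 (x) x 24 (y) x 64 (z) mm, upright in the crate; origin at the centre of its underside. It stays in the crate.
- tealight0: Tealight in an aluminium cup, 35 mm diameter, 16 mm high, near one end of the crate; origin at the centre of its underside. It stays in the crate.
- tealight1: Second tealight, same, near the other end of the crate; it stays in the crate.
- crate: Pale slatted wooden crate, fixed, open at the top, 292 (x) x 202 (y) mm outside, 72 mm high, walls and floor 6 mm thick. Origin at the centre of its underside on the table. The remotes and card box stand roughly along its x in three lanes (y about -54, 0, +54 mm), in any order; the crate is turned any way round.
- tray: Dark wooden tray, fixed, 222 (x) x 137 (y) mm outside; its floor is 18 mm above the table, inside 210 x 125 mm, with a rim 6 mm wide that stands 7 mm above the floor (25 mm above the table). Origin at the centre of its underside on the table.
- mat: Round cork mat, fixed, 160 mm diameter, 5 mm thick; origin at the centre of its underside on the table. It may lie on either side of the tray.
- lantern: Candle lantern, black metal and glass, about 0.45 kg, 90 mm diameter, 122 mm high to its cap, 177 mm with its handle. Origin at the centre of its underside; z up. It starts standing on the tray's floor.
- lantern_handle (a point): Middle of the lantern's fixed brass handle, an arch over the cap: a round bar of 10 mm diameter whose straight top runs 52 mm along the lantern's y; this point is on the bar's axis, 172 mm above the lantern's underside and 50 mm above its cap.
- jar: Glass jar of sweets, 76 mm diameter, 135 mm high, standing at the far side of the table; origin at the centre of its underside. Not to be knocked.
- mug: Blue mug, 82 mm diameter, 92 mm high, at the far side of the table; origin at the centre of its underside. Not to be knocked.

How it is judged:
On the way, in this order (a step that is already met when the one before it is completed fails the run):
1. the lantern stands upright on the cork mat, let go (horizontal distance between lantern and mat below 0.037 m and angle between lantern's own z axis and vertical below 0.08 rad and z of lantern in the frame of mat between 0.002 and 0.009 m and contact force between the fingers and lantern below 0.05 N and linear speed of lantern below 0.03 m/s), for 0.2 s.
2. the teal remote is lifted out of the crate (z of remote in the frame of crate above 0.1 m and contact force between the fingers and remote above 0.5 N), for 0.1 s.
At the end, for the whole second after the job is handed in: The lantern stands upright on the cork mat, its centre within 37 mm of the mat's centre; the teal remote lies flat (within 0.08 rad), buttons up, on the tray's floor inside the rim, at rest; the grey remote, card box and both tealights are still in the crate (horizontal distance between lantern and mat below 0.037 m and angle between lantern's own z axis and vertical below 0.08 rad and z of lantern in the frame of mat between 0.002 and 0.009 m and angle between remote's own y axis and vertical below 0.08 rad and x of remote in the frame of tray between -0.035 and 0.035 m and y of remote in the frame of tray between -0.045 and 0.045 m and z of remote in the frame of tray between 0.025 and 0.033 m and linear speed of each of remote, lantern below 0.02 m/s and x of grey_remote in the frame of crate between -0.14 and 0.14 m and y of grey_remote in the frame of crate between -0.095 and 0.095 m and z of each of grey_remote, card_box, tealight0, tealight1 in the frame of crate below 0.06 m and x of card_box in the frame of crate between -0.14 and 0.14 m and y of card_box in the frame of crate between -0.095 and 0.095 m and x of tealight0 in the frame of crate between -0.14 and 0.14 m and y of tealight0 in the frame of crate between -0.095 and 0.095 m and x of tealight1 in the frame of crate between -0.14 and 0.14 m and y of tealight1 in the frame of crate between -0.095 and 0.095 m); the robot touches nothing.
It fails at once if the remote is dropped or thrown (falls freely faster than 0.9 m/s) (linear speed of remote above 0.9 m/s and contact force between the fingers and remote below 0.01 N).
It fails at once if the lantern is dropped (falls freely faster than 0.6 m/s) (linear speed of lantern above 0.6 m/s and contact force between the fingers and lantern below 0.01 N).
It fails at once if the lantern is tipped by more than 0.6 rad (angle between lantern's own z axis and vertical above 0.6 rad).
It fails at once if the jar or the mug is knocked (moved more than 20 mm) (distance of any of jar, mug from where it was at the start of the episode above 0.02 m).
It also fails if it takes over 59 s, if anything falls off the work surface, if the arm or the gripper's body presses on something with over 40 N, if the wrist force passes 120 N, or if a joint passes its speed limit or range.

### The arm

A 7-joint arm with a two-finger parallel gripper is mounted at the origin on the work surface. World frame = base frame: x ahead of the robot, y to its left, z up, the work surface at z = 0. Lengths are in m, angles in rad, forces in N, time in s.
With the tool pointing down it reaches from about 0.425 to 0.95 m from the base axis. Payload 4.7 kg.
Tool frame: the origin (TCP) lies between the finger pads; the fingertips stand 25 mm ahead of it and the grasp point (between the pads) lies 6 mm ahead of it; z points along the fingers, y is the line along which they close (so a half turn about z gives the same grasp; the last joint's range is limited). The gripper opens to 85 mm and grips with 20 to 120 N. Pads are 22 mm wide; open, the fingers measure 114 mm over their backs; the gripper's body (76 mm by 85 mm) begins 54 mm behind the grasp point. The pads swing forward as they close: fully open they stand 13 mm farther back than shut.
Start: joints at [-1.139, 0.469, -0.049, 1.532, 0.024, 1.141, -0.082], TCP at [0.3, 0.605, 0.256] pointing down, gripper open.
Joint ranges: [-2.59, 2.59], [-0.33, 1.99], [-1.39, 1.29], [0.1, 2.45], [-1.04, 4.18], [0.21, 1.99], [-2.66, 2.66]. Speed limits (rad/s): [2.57, 2.57, 3.14, 3.14, 3.14, 3.14, 3.14].

### API

Orientations are given as a 3x3 rotation matrix whose columns are the frame's x, y, z axes.
In Python, from rig import * gives the robot as it stands. Calls block until the motion is done:
- movep(position, orientation): joint-space move of the TCP to a pose.
- move_l(position, attitude=None, feed=0.15, until_force=None): straight line of the TCP; attitude=None keeps the orientation; feed is the mean speed in m/s. With until_force (N) it stops when the force on the tool has changed by that much, and returns True; else False.
- move_joints(angles): joint-space move.
- command_gripper(opening, newtons=None): finger opening in m; newtons is the grip in N (None keeps the last); returns when the fingers have stopped.
- sleep(seconds).
- inverse_kinematics(position, orientation): joint angles nearest the present ones, or None.
- sense(): the state.
- camera(name): name is "scene" or "top" or "wrist"; returns (picture, depth): 480x640x3 uint8, red, green, blue; 480x640 float32, m along the optical axis (not along the pixel's ray), 0 where there is no reading.
- camera_params(name): a dict with "K" (3x3 intrinsics, pixels), "dist" ([k1, k2, p1, p2, k3] as OpenCV has them; the pictures are not rectified), "position" and "rotation" of the camera in the world; the wrist camera has in their place "tool_from_camera" (4x4, takes a point from camera to tool coordinates, whose origin is the TCP and whose axes are the flange's). Camera axes: x right, y down, z forward; pixel columns grow to the right and rows downward; lengths in m; the calibration is good to about 2 mm. A picture is of the moment at which its call begins: read the wrist's pose just before it. camera_params takes no time and is no camera call.
A pose or a line that the arm cannot do raises Unreachable and nothing moves.
- finish_job(): hands the job in; it is judged then, once.
The state is a dict: "time_s": time; "joint_pos": joint angles; "qd": joint speeds; "joint_efforts": joint torques, N m; "position": TCP position; "tcp_rot": TCP orientation; "wrist_force": force on the tool from outside, world axes, zero at the start; "ft_torque": the same for the moment, N m; "finger_gap": finger opening in m; "gripper_force": force on a finger pad.
Only numpy, scipy, OpenCV 4.12 (cv2) and the standard library are available. Lean on these libraries where they do the work, as an engineer would, in place of code of your own. Each camera call takes 0.05 s, during which the arm holds its last target. There are 200 camera calls.

## Working session

There is one attempt and no reset: what is moved stays moved. The work goes in short steps, each a Python script; the robot and the scene stay as the last script left them, time stands still between calls to the robot, and variables do not carry over. Pictures are saved under pics/ and viewed, at most 10 in all, crops included, and the job is handed in when it is done.

```bash
ls; mkdir -p pics; python3 - <<'E'
from rig import *
import cv2,numpy as np
for n in("scene","top"):
    p,d=camera(n);cv2.imwrite(f"pics/{n}0.png",p[:,:,::-1]);np.savez(f"{n}0.npz",p=p,d=d)
    print(n,camera_params(n))
print(camera_params("wrist"));s=sense();print(s['position'],s['tcp_rot'],s['finger_gap'],s['time_s'])
E
```

```text
pics
scene {'K': array([[481.03196366,   0.        , 328.13760922],
       [  0.        , 481.03196366, 237.88554028],
       [  0.        ,   0.        ,   1.        ]]), 'dist': array([-0.03346145,  0.        ,  0.        ,  0.        ,  0.        ]), 'position': array([ 1.12067149, -0.42908261,  0.93209548]), 'rotation': array([[ 0.63588714,  0.58368637, -0.50493344],
       [ 0.77164977, -0.46871588,  0.42995587],
       [ 0.01428906, -0.66303518, -0.74845185]])}
top {'K': array([[480.99843005,   0.        , 323.68567816],
       [  0.        , 480.99843005, 237.10992026],
       [  0.        ,   0.        ,   1.        ]]), 'dist': array([-0.05843381,  0.        ,  0.        ,  0.        ,  0.        ]), 'position': array([0.407968  , 0.01162304, 1.04516533]), 'rotation': array([[-0.02097726, -0.98017862,  0.19700212],
       [-0.99974639,  0.02217992,  0.00390018],
       [-0.00819236, -0.19687034, -0.98039531]])}
{'K': array([[337.48809861,   0.        , 319.06923261],
       [  0.        , 337.48809861, 244.76003113],
       [  0.        ,   0.        ,   1.        ]]), 'dist': array([-0.04727412,  0.        ,  0.        ,  0.        ,  0.        ]), 'tool_from_camera': array([[ 8.36188607e-04, -9.45720569e-01, -3.24979855e-01,
         8.49915117e-02],
       [ 9.99999606e-01,  6.93966383e-04,  5.53541988e-04,
         3.56182810e-04],
       [-2.97970949e-04, -3.24980190e-01,  9.45720777e-01,
        -1.17600686e-01],
       [ 0.00000000e+00,  0.00000000e+00,  0.00000000e+00,
         1.00000000e+00]])}
[0.29989358 0.60417571 0.25533736] [[-8.95703688e-01  4.44650755e-01 -7.80374492e-04]
 [ 4.44651440e-01  8.95702231e-01 -1.61587554e-03]
 [-1.95171074e-05 -1.79434032e-03 -9.99998390e-01]] 0.08562052010563387 0.1
```

View pics/top0.png

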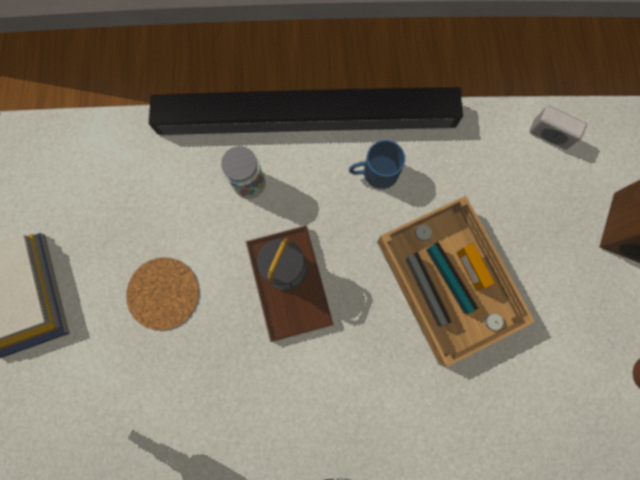

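View pics/scene0.png

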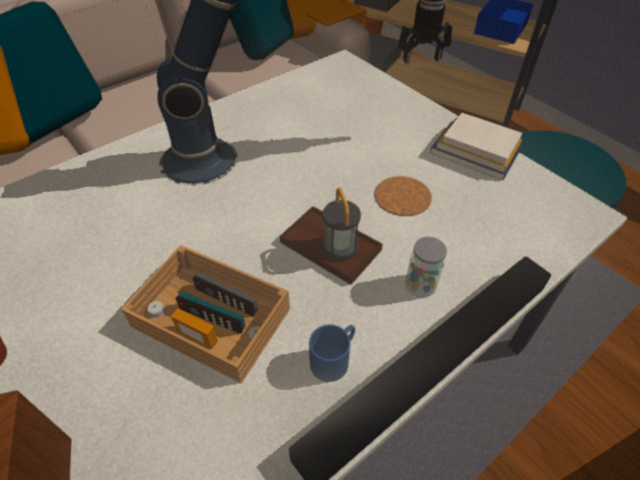

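The top view shows the mat at (162,293), the tray at (290,283) with the lantern's handle at (278,258), and the crate at (455,282). The teal remote is in the crate's middle lane, from (432,245) to (475,312). The scene view shows its button face towards the card box, which is away from the base. I'll measure all of these next.

```bash
cat >h.py <<'E'
import numpy as np,cv2
def rays(cp,uv,Rt=None):
    R,t=(cp['rotation'],cp['position']) if Rt is None else Rt
    n=cv2.undistortPoints(np.asarray(uv,float).reshape(-1,1,2),cp['K'],cp['dist'])[:,0]
    return t,np.c_[n,np.ones(len(n))]@R.T      # origin, dirs scaled to depth 1
def onplane(cp,uv,z,Rt=None):
    t,d=rays(cp,uv,Rt); return t+d*((z-t[2])/d[:,2])[:,None]
def cloud(cp,D,Rt=None):
    v,u=np.mgrid[:480,:640]; t,d=rays(cp,np.c_[u.ravel(),v.ravel()],Rt)
    return (t+d*D.reshape(-1,1)).reshape(480,640,3)
def mask(p,lo,hi,box=None):
    m=cv2.inRange(cv2.cvtColor(p,cv2.COLOR_RGB2HSV),lo,hi)
    if box: k=np.zeros_like(m);x0,y0,x1,y1=box;k[y0:y1,x0:x1]=1;m=m*k
    return m
def big(m):
    return max(cv2.findContours(m,cv2.RETR_EXTERNAL,cv2.CHAIN_APPROX_NONE)[0],key=cv2.contourArea)
def rect(P):   # min-area rect of xy points: centre, long side, short side, long-axis angle
    b=cv2.boxPoints(cv2.minAreaRect((P[:,:2]*1000).astype(np.float32)))/1000
    e=[b[1]-b[0],b[2]-b[1]];e.sort(key=np.linalg.norm);a=e[1]
    if a[0]<0:a=-a
    return b.mean(0),np.linalg.norm(e[1]),np.linalg.norm(e[0]),np.arctan2(a[1],a[0])
E
python3 - <<'E'
from rig import *
from h import *
np.set_printoptions(precision=4,suppress=True)
ct,cs=camera_params("top"),camera_params("scene")
T,S=np.load("top0.npz"),np.load("scene0.npz")
PT,PS=cloud(ct,T['d']),cloud(cs,S['d'])
C=big(mask(T['p'],(5,80,60),(20,255,255),(115,245,210,340)))
M=onplane(ct,C[:,0],.005);c,r=cv2.minEnclosingCircle((M[:,:2]*1000).astype(np.float32));print("mat",c,r,len(C))
for n,p,P,box in(("top",T['p'],PT,(255,230,300,285)),("scene",S['p'],PS,(325,180,360,230))):
    m=mask(p,(10,120,80),(30,255,255),box);q=P[m>0]
    print(n,"handle n",len(q),"z pct",np.percentile(q[:,2],[5,50,95]))
    q2=q[(q[:,2]>.182)&(q[:,2]<.205)]
    if len(q2)>5:print(" bar depth",rect(q2))
    cp=ct if n=="top" else cs
    v,u=np.nonzero(m);print(" plane.195",rect(onplane(cp,np.c_[u,v],.193)))
# tray
m=mask(T['p'],(0,100,25),(14,255,130),(235,215,345,350));C=cv2.convexHull(big(m));print("tray",rect(onplane(ct,C[:,0],.025)))
for n,p,P,box in(("top",T['p'],PT,(380,200,530,360)),("scene",S['p'],PS,(120,250,290,380))):
    m=mask(p,(80,80,30),(100,255,255),box);q=P[m>0]
    print(n,"teal",len(q),np.percentile(q[:,2],[5,50,95]))
    q2=q[(q[:,2]>.047)&(q[:,2]<.056)]
    if len(q2)>5:print(" top ",rect(q2))
# crate by depth at rim height
k=(PT[...,2]>.066)&(PT[...,2]<.08);k[:,:370]=0;k[:,545:]=0;k[:190]=0;k[370:]=0
print("crate",rect(PT[k]))
for nm,b in(("jar",(215,140,270,200)),("mug",(350,135,410,190))):
    q=PT[b[1]:b[3],b[0]:b[2]].reshape(-1,3);q=q[q[:,2]>(.12 if nm=="jar" else .08)];print(nm,rect(q)[:3])
E
```

```text
mat (501.1025085449219, 370.6254577636719) 79.70040130615234 204
top handle n 378 z pct [0.017  0.1889 0.1974]
 bar depth (array([0.5443, 0.1   ], dtype=float32), np.float32(0.07806742), np.float32(0.009771182), np.float32(-0.42869878))
 plane.195 (array([0.5403, 0.0935], dtype=float32), np.float32(0.08580829), np.float32(0.07625987), np.float32(-1.3430762))
scene handle n 181 z pct [0.1447 0.183  0.1959]
 bar depth (array([0.5513, 0.0966], dtype=float32), np.float32(0.06476272), np.float32(0.0097842505), np.float32(-0.41316244))
 plane.195 (array([0.5703, 0.0808], dtype=float32), np.float32(0.11445026), np.float32(0.022674654), np.float32(-0.4318773))
tray (array([0.5169, 0.0921], dtype=float32), np.float32(0.21765186), np.float32(0.13198602), np.float32(0.24301021))
top teal 757 [0.0261 0.0507 0.055 ]
 top  (array([ 0.5156, -0.2487], dtype=float32), np.float32(0.1559319), np.float32(0.015941404), np.float32(0.4786916))
scene teal 339 [0.0453 0.0509 0.0536]
 top  (array([ 0.5163, -0.248 ], dtype=float32), np.float32(0.15795754), np.float32(0.013443712), np.float32(0.47336644))
crate (array([ 0.5127, -0.2528], dtype=float32), np.float32(0.2928828), np.float32(0.20569915), np.float32(0.42129037))
jar (array([0.6014, 0.0916], dtype=float32), np.float32(0.41280884), np.float32(0.06984009))
mug (array([ 0.6167, -0.0393], dtype=float32), np.float32(0.41987607), np.float32(0.09121339))
```

```bash
cat >>h.py <<'E'
def down(a):   # tool z down, closing axis y at world angle a
    c,s=np.cos(a),np.sin(a);return np.array([[-s,c,0],[c,s,0],[0,0,-1.]])
E
python3 - <<'E'
from rig import *
from h import *
np.set_printoptions(precision=4,suppress=True)
R=down(np.pi/2-.42);g=np.array([.548,.0983])
movep([*g,.30],R);move_l([*g,.196],feed=.1);command_gripper(0,40)
s=sense();print(s['position'],s['finger_gap'],s['gripper_force'],s['wrist_force'],s['time_s'])
move_l([*g,.24],feed=.06)
s=sense();print(s['finger_gap'],s['gripper_force'],s['wrist_force'])
for n in("scene","top"):
    p,d=camera(n);cv2.imwrite(f"pics/{n}1.png",p[:,:,::-1]);np.savez(f"{n}1.npz",p=p,d=d)
E
```

```text
[0.548  0.0979 0.1961] 0.007952590462011602 38.92067849636078 [ 0.0198 -1.1924  0.7902] 4.0167
0.00894447883857423 38.82885038852692 [-0.3122 -0.4127 -4.5797]
```

View pics/scene1.png

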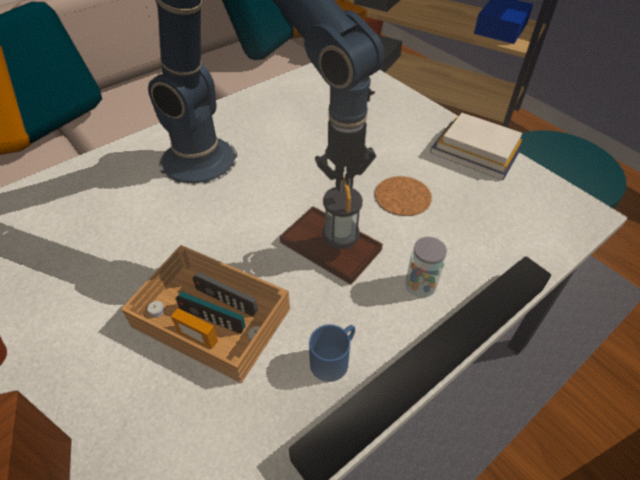

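The lantern hangs upright from the gripper at (342,215), clear of the tray, and the wrist reads 4.6 N, which matches its weight. I'll carry it to the mat.

```bash
python3 - <<'E'
from rig import *
from h import *
np.set_printoptions(precision=4,suppress=True)
m=np.array([.501,.3706])
move_l([*m,.24],feed=.12);move_l([*m,.188],feed=.06);sleep(.3)
print(move_l([*m,.178],feed=.01,until_force=2.));s=sense();print(s['position'],s['wrist_force'])
command_gripper(.045);sleep(.3);z=s['position'][2]
move_l([*m,z+.15],feed=.12)
s=sense();print(s['wrist_force'],s['time_s'])
# look at the crate from above with the wrist camera
R=down(.478-np.pi/2)
for a in(.478-np.pi/2,.478+np.pi/2):
    print(a,inverse_kinematics([.516,-.248,.25],down(a)))
p,d=camera("top");np.savez("top2.npz",p=p,d=d)
P=cloud(camera_params("top"),d)
k=(P[...,2]>.118)&(P[...,2]<.20);k[:,:115]=0;k[:,230:]=0;k[:220]=0
q=P[k];q=q[(abs(q[:,0]-.5)<.08)&(abs(q[:,1]-.37)<.08)];c=q[q[:,2]<.14];print(len(c),rect(c)[:3],np.median(c[:,2]) if len(c) else 0)
cv2.imwrite("pics/top2.png",cv2.resize(p[150:400,60:380,::-1],None,fx=2,fy=2))
E
```

```text
True
[0.501  0.3698 0.1829] [-0.6284 -2.2774  5.5797]
[-0.6898 -0.4103  0.6578] 11.5167
-1.0927963267948966 [-0.2396  0.3815  0.8062  1.8245 -0.3118  1.0674 -0.4092]
2.0487963267948963 [-0.0081  0.3254  0.4865  1.8129 -0.1737  1.0455  2.593 ]
1413 (array([0.4985, 0.3708], dtype=float32), np.float32(0.0894507), np.float32(0.087769024)) 0.1284059566341923
```

View pics/top2.png

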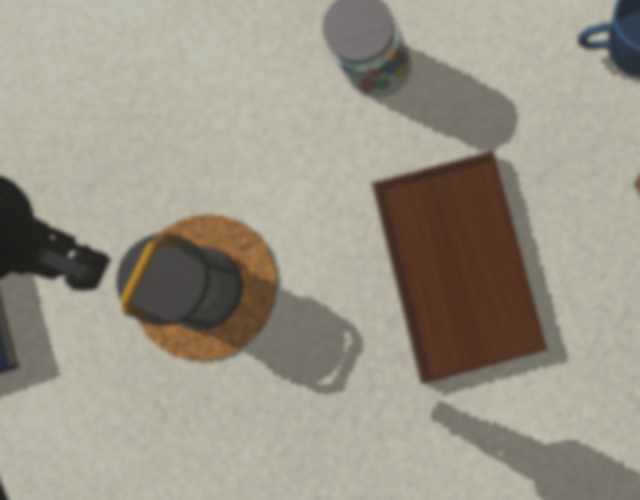

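The lantern stands upright near the mat's centre, at about (190,285) in the crop, and its measured offset is 3 mm. The tray at (460,268) is empty. Next I'll check that the tilted placing pose is reachable, then look at the crate with the wrist camera.

```bash
cat >>h.py <<'E'
def tilt(phi,sg,th):
    """tool rotation: sg*y = button normal, at world heading phi, raised by th above the horizontal"""
    n=np.array([np.cos(phi),np.sin(phi),0]);up=np.array([0,0,1.])
    y=sg*(np.cos(th)*n+np.sin(th)*up); z=-np.cos(th)*up+np.sin(th)*n
    return np.c_[np.cross(y,z),y,z]
def wpose(s,cp):
    X=cp['tool_from_camera'];R=s['tcp_rot'];return R@X[:3,:3],R@X[:3,3]+s['position']
E
python3 - <<'E'
from rig import *
from h import *
np.set_printoptions(precision=4,suppress=True)
T=np.load("top2.npz");ct=camera_params("top")
m=mask(T['p'],(0,100,25),(14,255,130),(235,215,345,350));C=cv2.convexHull(big(m));tr=rect(onplane(ct,C[:,0],.025));print("tray",tr)
for sg in(1,-1):
  print("grasp",sg,inverse_kinematics([.516,-.248,.046],tilt(.476-np.pi/2,sg,0)))
  for f in(-1,1):
    for th in(0,.6,.7):print(" place",sg,f,th,inverse_kinematics([*tr[0],.06],tilt(tr[3]+f*np.pi/2,sg,th)))
movep([.50,.1,.35],tilt(.476-np.pi/2,1,0))
movep([.49,-.235,.30],tilt(.476-np.pi/2,1,0));sleep(.2)
s=sense();p,d=camera("wrist");cp=camera_params("wrist")
np.savez("w3.npz",p=p,d=d,R=s['tcp_rot'],t=s['position']);cv2.imwrite("pics/w3.png",p[:,:,::-1]);print(s['position'],s['time_s'])
P=cloud(cp,d,wpose(s,cp));k=(P[...,2]>.043)&(P[...,2]<.058)
m=mask(p,(80,80,30),(100,255,255));q=P[(m>0)];print("teal z",np.percentile(q[:,2],[5,50,95]),rect(q[(q[:,2]>.046)]))
k=k.astype(np.uint8)*255
for c in cv2.findContours(k,cv2.RETR_EXTERNAL,cv2.CHAIN_APPROX_NONE)[0]:
    if cv2.contourArea(c)>300:
        mm=cv2.drawContours(np.zeros_like(k),[c],-1,255,-1)&k;Q=P[mm>0];print("blob",cv2.boundingRect(c),rect(Q),np.median(Q[:,2]))
E
```

```text
tray (array([0.5168, 0.092 ], dtype=float32), np.float32(0.21762148), np.float32(0.13232744), np.float32(0.2469218))
grasp 1 [-0.1613  0.6917  0.7433  1.9801 -0.6931  0.7417 -0.0907]
 place 1 -1 0 [-0.671   0.5433  0.539   2.0782 -0.4623  0.6373 -1.1407]
 place 1 -1 0.6 [-1.06    0.6997  0.6822  2.0718  0.2724  0.6551 -2.0265]
 place 1 -1 0.7 [-1.0908  0.7383  0.6739  2.0621  0.3741  0.7003 -2.1515]
 place 1 1 0 [-0.3382  0.4903  0.1036  2.0594 -0.0869  0.5959  1.643 ]
 place 1 1 0.6 [ 0.056   0.6096 -0.0266  1.9899 -0.7539  0.8852  2.4403]
 place 1 1 0.7 [ 0.1015  0.6468 -0.0367  1.9731 -0.8125  0.9597  2.5163]
grasp -1 [ 0.1704  0.5798  0.2706  1.9615 -0.2504  0.6322  2.6487]
 place -1 -1 0 [-0.3382  0.4903  0.1036  2.0594 -0.0869  0.5959  1.643 ]
 place -1 -1 0.6 [-0.7664  0.6036  0.2769  2.0555  0.617   0.779   0.7894]
 place -1 -1 0.7 [-0.8073  0.6409  0.2806  2.0463  0.687   0.8435  0.6963]
 place -1 1 0 [-0.671   0.5433  0.539   2.0782 -0.4623  0.6373 -1.1407]
 place -1 1 0.6 [-0.2938  0.6523  0.4395  2.0111 -0.991   1.0668 -0.4866]
 place -1 1 0.7 [-0.2171  0.6817  0.3894  1.
[... 464 characters left out ...]
at32(0.0043131667), np.float32(-1.1500584)) 0.04959603652990641
blob (608, 256, 32, 82) (array([ 0.5622, -0.643 ], dtype=float32), np.float32(0.123593524), np.float32(0.041988242), np.float32(0.7927358)) 0.0504038354990658
blob (336, 119, 22, 145) (array([ 0.5165, -0.2532], dtype=float32), np.float32(0.1596157), np.float32(0.02368374), np.float32(0.49404317)) 0.05082123063973651
blob (283, 115, 28, 147) (array([ 0.4935, -0.2021], dtype=float32), np.float32(0.16002716), np.float32(0.023431582), np.float32(0.4043458)) 0.05087584781172444
blob (257, 53, 195, 264) (array([ 0.5111, -0.253 ], dtype=float32), np.float32(0.2824404), np.float32(0.19334234), np.float32(0.4234728)) 0.049558202707135984
```

View pics/w3.png

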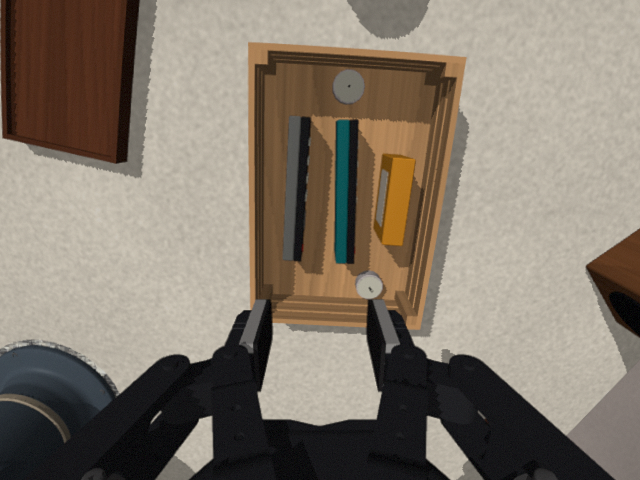

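The wrist view shows the teal remote at (346,191) with its black button side on the right, towards the card box. All measurements agree on a centre near (0.517, -0.2525) at heading 0.48, with its top at 51 mm. I'll grasp and lift it.

```bash
python3 - <<'E'
from rig import *
from h import *
np.set_printoptions(precision=4,suppress=True)
R=tilt(.482-np.pi/2,1,0);g=[.517,-.2525]
command_gripper(.035);movep([*g,.16],R);move_l([*g,.09],feed=.08)
print(move_l([*g,.0475],feed=.05,until_force=5));s=sense();print(s['position'],s['finger_gap'],s['wrist_force'])
command_gripper(0,45);s=sense();print(s['position'],s['finger_gap'],s['gripper_force'],s['wrist_force'])
move_l([*g,.075],feed=.05);move_l([*g,.26],feed=.12)
s=sense();print(s['finger_gap'],s['gripper_force'],s['wrist_force'],s['time_s'])
p,d=camera("scene");cv2.imwrite("pics/scene4.png",p[:,:,::-1])
t=np.array([.5168,.092]);phi=.247+np.pi/2;n=np.array([np.cos(phi),np.sin(phi)])
print(inverse_kinematics([*(t+.016*n),.25],tilt(phi,1,.68)))
E
```

```text
True
[ 0.5168 -0.2526  0.0501] 0.035124230679560116 [-1.3399  2.6728  6.9858]
[ 0.5175 -0.2532  0.0504] 0.02123192861581114 46.32694486936089 [-0.7156 -0.4091  6.6426]
0.021323618118339674 44.44333255290985 [ 0.2064  0.9826 -1.1359] 19.9417
[-0.2909  0.3698  0.4203  1.9043 -0.808   1.3114  2.3282]
```

View pics/scene4.png

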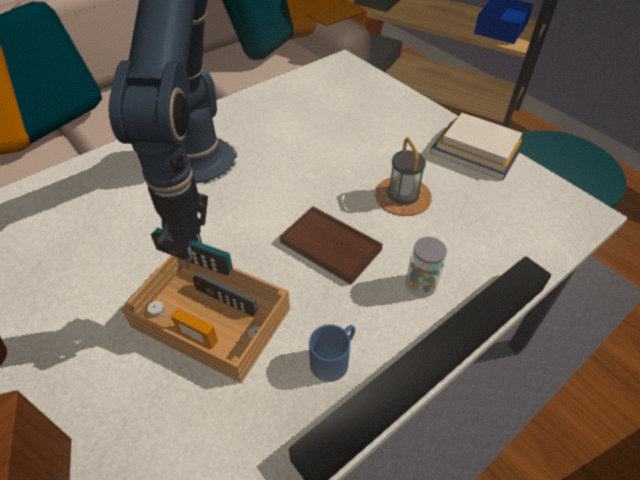

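The remote is held level over the crate at (192,250), with a 21 mm finger gap. The grey remote, card box and both tealights are still in the crate, and the lantern stands on the mat at (405,180). I'll turn the remote, tilt it and lay it in the tray.

```bash
python3 - <<'E'
from rig import *
from h import *
np.set_printoptions(precision=4,suppress=True)
t=np.array([.5168,.092]);phi=.247+np.pi/2;n=np.array([np.cos(phi),np.sin(phi)]);R=tilt(phi,1,.68);g=t+.016*n
movep([*g,.25],R);print(sense()['finger_gap'])
move_l([*g,.075],feed=.12);sleep(.3)
print(move_l([*g,.055],feed=.01,until_force=2.));s=sense();print(s['position'],s['wrist_force'],s['finger_gap'],s['time_s'])
p,d=camera("scene");cv2.imwrite("pics/scene5.png",cv2.resize(p[120:320,200:460,::-1],None,fx=3,fy=3))
E
```

```text
0.021281903962286772
True
[0.5129 0.1075 0.0593] [ 0.3975 -0.9965  4.2542] 0.02114543224667245 25.6167
```

View pics/scene5.png

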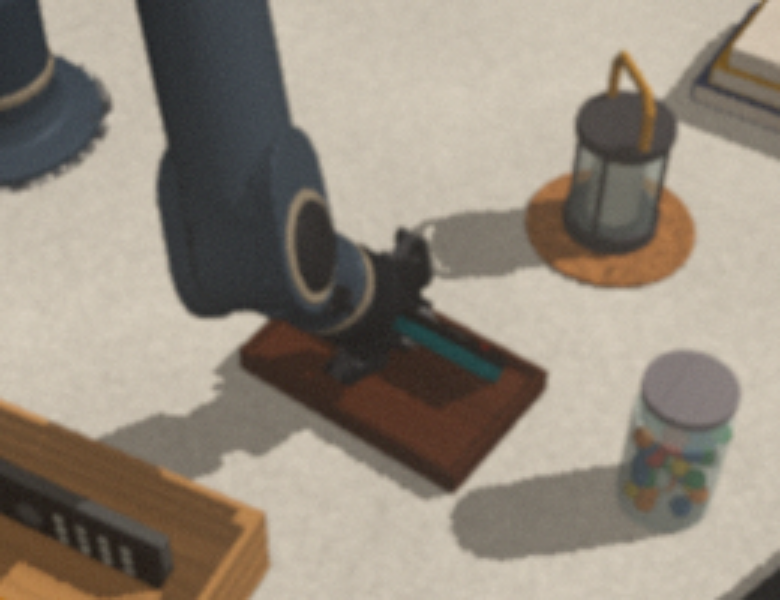

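The remote's lower edge touched the tray floor at the predicted height of 0.0593. In the crop it lies inside the rim from about (395,320) to (500,375), with its buttons tilted up and away. I'll release it and withdraw.

```bash
python3 - <<'E'
from rig import *
from h import *
np.set_printoptions(precision=4,suppress=True)
command_gripper(.027,20)
s=sense();z=s['tcp_rot'][:,2];p0=s['position'];print(s['finger_gap'],s['wrist_force'])
move_l(p0-.06*z,feed=.04);p1=sense()['position'];move_l([*p1[:2],.28],feed=.15)
R=down(.247-np.pi/2)
try: movep([.45,.075,.30],R)
except Exception as e: print(e)
sleep(.3);s=sense();p,d=camera("wrist");cp=camera_params("wrist");print(s['position'],s['time_s'],s['wrist_force'])
cv2.imwrite("pics/w6.png",p[:,:,::-1])
P=cloud(cp,d,wpose(s,cp));q=P.reshape(-1,3);t=np.array([.5168,.092])
q=q[np.linalg.norm(q[:,:2]-t,axis=1)<.13];a=.247;A=np.array([[np.cos(a),np.sin(a)],[-np.sin(a),np.cos(a)]])
l=(q[:,:2]-t)@A.T;k=(abs(l[:,0])<.1)&(abs(l[:,1])<.06)&(q[:,2]>.030);Q=np.c_[l[k],q[k,2]]
print(k.sum(),rect(Q),np.percentile(Q[:,2],[2,50,98]))
c=np.c_[Q[:,:2],np.ones(len(Q))];print("slope",np.linalg.lstsq(c,Q[:,2],rcond=None)[0])
E
```

```text
0.026929881673511322 [ 0.1977 -0.4525  1.1365]
[0.45  0.075 0.3  ] 32.4 [0.272  0.24   0.1604]
56595 (array([-0.0013,  0.0003], dtype=float32), np.float32(0.16247554), np.float32(0.119983524), np.float32(0.004890468)) [0.0393 0.3475 0.4176]
slope [-2.2093 -0.1885  0.1998]
```

View pics/w6.png

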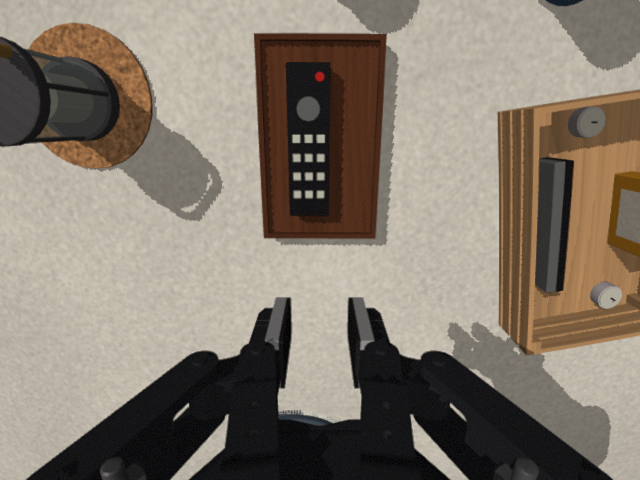

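The remote lies flat with its buttons up at (309,139), about 13 mm off the tray's centre line and well inside the rim. The lantern stands on the mat, and the gripper is touching nothing. I'm handing the job in.

```bash
python3 -c "
from rig import *
print(finish_job())"
```

```text
the job is handed in; nothing more can be done
None
```

The job is handed in, with no verdict returned: the lantern stands upright on the cork mat about 3 mm off centre, and the teal remote lies flat, buttons up, in the tray about 13 mm off its centre line.

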